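Open the matching bay of the stock box and put the elbow-hinge leaf away

ROBOT

A 6-joint arm with a two-finger parallel gripper is mounted at the origin on the work surface. World frame = base frame: x ahead of the robot, y to its left, z up, the work surface at z = 0. Lengths are in m, angles in degrees, forces in N, time in s.
With the tool pointing down it reaches from about 0.35 to 0.875 m from the base axis. Payload 4.2 kg.
Tool frame: the origin (TCP) lies where the fingers leave the gripper's body, on its centre line; the fingertips stand 70 mm ahead of it and the grasp point (between the pads) lies 51 mm ahead of it; z points along the fingers, y is the direction in which the jaws open and shut (so a half turn about z gives the same grasp; the last joint's range is limited). The gripper opens to 87 mm and grips with 3 to 60 N. Pads are 19 mm wide; open, the fingers measure 117 mm over their backs; the gripper's body (75 mm by 190 mm) begins 51 mm behind the grasp point.
Start: joints at [79.045, 22.042, 0.453, 0, -68.411, -14.817], TCP at [0.272, 0.563, 0.292] pointing down, gripper open.
Joint ranges: [-179.83, 179.83], [-69.29, 118.12], [-61.27, 80.66], [-181.25, 117.63], [-171.15, -9.14], [-177.46, 177.46]. Speed limits (degrees/s): [159.86, 159.86, 180, 180, 180, 180].

INTERFACE

Orientations are given as a 3x3 rotation matrix whose columns are the frame's x, y, z axes.
In Python, from station import sense, capture, camera_model, finish_job gives the robot as it stands.
- The arm moves only by the shell command python3 -m inch 'ROWS'. ROWS is JSON, a list of rows, each an object with "hand": the closure, from 0 (fully open) to 1 (shut); "slide": the shift along the world's x, y, z in cm, a list of three; "yaw": the turn about the world's z in rad. A call has 1 to 10 rows; each row is the pose to reach, as a shift and turn from the pose commanded when the call began; what a row does not reach only later rows make up. A row lasts 1/8 s, in which the tool goes at most 62.5 mm and 10.7 degrees, less where a joint would pass 70% of its speed; a pose out of reach is approached as far as the arm can. A call with a gripper value outside its range is refused whole. The fingers move at their own pace and stop on an object; the grip force is fixed at half the most. Time passes only in rows, so rows that repeat a pose let the fingers close. It gives the time, the measured TCP pose, the force and the opening at its end, in the units of the state.
- sense(): the state, without advancing time (a new reading comes with each control period).
- capture(name): name is "scene" or "top" or "wrist"; returns the picture (480x640x3 uint8, blue, green, red); there is no depth.
- camera_model(name): a dict with "mtx" (3x3 intrinsics, pixels), "xyz" and "orientation" of the camera in the world; the wrist camera has in their place "tool_from_camera" (4x4, takes a point from camera to tool coordinates, whose origin is the TCP and whose axes are the flange's). Camera axes: x right, y up, looking along -z (the intrinsics and any distortion apply to the point x, -y, -z); pixel columns grow to the right and rows downward; lengths in m; the calibration is good to about 2 mm. A picture is of the moment at which its call begins: read the wrist's pose just before it. camera_model takes no time and is no camera call.
- finish_job(): hands the job in, once; it reports no verdict.
The state is a dict: "time_s": time; "joints": joint angles; "joint_velocities": joint speeds; "effort": joint torques, N m; "tcp_pos": TCP position; "ee_rot": TCP orientation; "wrist_force": force on the tool from outside, world axes, zero at the start; "moment": the same for the moment, N m; "gripper_width": opening from 0.0 (shut) to 1.0 (fully open).
Only numpy, scipy, OpenCV 4.12 (cv2) and the standard library are available. Lean on these libraries where they do the work, as an engineer would, in place of code of your own. Each camera call takes 0.05 s, during which the arm holds its last target. There are 200 camera calls.

TASK

Put the steel hinge leaf that lies on the green pad back into the two-bay stock box: left-hand leaves belong in the blue bay, right-hand leaves in the yellow bay (with its barrel up and its long arm pointing away from you, a left-hand leaf has its short foot on the left). First push the box's sliding cover by its grip all the way to the end stop over the other bay, so that the bay you need is fully open, then lay the leaf flat on that bay's floor, barrel up, setting it down rather than dropping it. Leave the cover at that stop, and leave the mirror-image leaf on its grey pad and the ball, gutter and spring where they are.

Things in the scene. Friction and masses are not known exactly. Their poses are not given: they have to be found in the camera images.
- stock_box: Box fixed to the counter, 142 (x) x 270 (y) x 46 mm high; position and yaw vary. Origin: centre of its underside, z up. Two bays, blue on the +y side, yellow on the -y side, each 130 (x) x 120 (y) mm inside, floor 5 mm above the counter; divider 34 mm high, long walls 44 mm high, 6 mm thick. The blue and yellow end walls, 46 mm high, are the cover's end stops.
- blue_bay (a point): Centre of the floor of the blue bay (left-hand leaves), 5 mm above the counter; 63 mm to +y of the box centre.
- yellow_bay (a point): Centre of the floor of the yellow bay (right-hand leaves), 5 mm above the counter; 63 mm to -y of the box centre.
- cover (a joint): Position (m) of the sliding aluminium cover along the box's y: 0 in the middle, half over both bays; +0.063 at the stop over the blue bay (yellow fully open); -0.063 at the stop over the yellow bay (blue fully open). Stays where left; about 2.5 N of friction. The cover is a 128 x 129 x 4 mm plate, top 41 mm above the counter.
- cover_grip (a point): Middle of the top of the cover's black grip, 71 mm above the counter and moving with the cover. The grip is an upright block in the centre of the cover, 44 mm along the box's x, 14 mm along the box's y, standing 30 mm above the cover plate; push it along the box's y axis.
- green_pad: Round green pad, 130 mm across, 3 mm thick, fixed; origin at the centre of its underside. The leaf to be put away lies on it, within 8 mm of its centre.
- grey_pad: Round dark grey pad, 130 mm across, 3 mm thick, fixed; origin at the centre of its underside. The leaf to be left alone lies on it.
- left_leaf: Left-hand hinge leaf: flat L of dull steel 6 mm thick, 100 x 50 mm, about 160 g, lying barrel up at any yaw on either pad. Origin: centre of the 100 x 50 rectangle on its underside, z up. Long arm 100 x 22 mm along x, centred on y = -14 mm; foot 22 mm wide at the -x end, reaching y = +25 mm (left, with +x away from you). Dark barrel 20 mm across, 14 mm tall, on the corner at x = -39, y = -14 mm.
- left_leaf_arm (a point): Top of the left-hand leaf's long arm at mid-length (leaf x = 0, y = -14 mm, 6 mm above its underside); same axes as the leaf. The arm is 22 mm wide here and can be pinched across.
- right_leaf: Right-hand leaf, the mirror image, on the other pad: same sizes, origin and axes, but long arm centred on y = +14 mm, foot at the -x end reaching y = -25 mm (right, with +x away from you), barrel at x = -39, y = +14 mm.
- right_leaf_arm (a point): Top of the right-hand leaf's long arm at mid-length (leaf x = 0, y = +14 mm, 6 mm above its underside); same axes as the leaf.
- ball_center (a point): Centre of a red hard rubber therapy ball, 60 mm across, resting in a small black ring beyond the box; leave alone.
- gutter: White thermoplastic finger gutter, 85 x 26 x 20 mm channel, loose beyond the pads; origin at the centre of its underside; leave alone.
- spring: Chrome coil spring standing on end, 25 mm across, 45 mm tall, loose beyond the box; origin at the centre of its underside; leave alone.
Mind the look-alikes: they are no part of the job. Leave any brown, purple or turquoise look-alike of the left_leaf alone.

How it is judged:
By the outcome, as a careful person would: the job done as asked, in the order asked, and still so for the second after the job is handed in, with the robot touching nothing.
It also fails if it takes over 53 s, if anything falls off the work surface, if the arm or the gripper's body presses on something with over 40 N, if the wrist force passes 120 N, or if a joint passes its speed limit or range.

## Working session

There is one attempt and no reset: what is moved stays moved. The work goes in short steps, Python scripts to look and compute and a shell command to move; the robot and the scene stay as the last step left them, time stands still between calls to the robot, and variables do not carry over. Pictures are saved under pics/ and viewed, about 8 in all and at most 12, crops included, and the job is handed in when it is done.

```bash
mkdir -p pics; ls; python3 - <<'E'
from station import *
import cv2
s=sense();print(s)
for n in("top","scene"):
    cv2.imwrite(f"pics/{n}0.png",capture(n));print(n,camera_model(n))
print(camera_model("wrist"))
E
```

```text
pics
{'time_s': 0.0, 'joints': array([ 7.90452327e+01,  2.20915852e+01,  3.81818684e-01, -3.11949546e-02,
       -6.84100628e+01, -1.48152381e+01]), 'joint_velocities': array([-0.04130327,  0.0158526 , -0.01417161, -0.00834024,  0.00616266,
       -0.06493767]), 'effort': array([-1.31746994e-03, -3.90673077e+01,  1.87405872e+01,  4.21999231e+00,
        1.09845304e-02, -1.92192224e-04]), 'tcp_pos': array([0.27151408, 0.5624589 , 0.29115896]), 'ee_rot': array([[ 9.00459167e-01, -4.34939639e-01, -8.94461035e-04],
       [-4.34940556e-01, -9.00457041e-01, -1.95704690e-03],
       [ 4.57735351e-05,  2.15127820e-03, -9.99997685e-01]]), 'wrist_force': array([ 0.58302373, -0.47614794, -0.24326253]), 'moment': array([ 0.06155046,  0.00720762, -0.03166809]), 'gripper_width': 1.0020376695344615}
top {'mtx': array([[558.30758971,   0.        , 320.84407056],
       [  0.        , 558.30758971, 233.66124412],
       [  0.        ,   0.        ,   1.        ]]), 'xyz': array([0.4293676 , 0.05266519, 1.12562177]), 'orientation': array([[ 0.01971598,  0.99131634, -0.13001227],
       [-0.9996541 , 
[... 286 characters left out ...]
 0.63862285]), 'orientation': array([[ 0.3984115 , -0.65113732,  0.64597869],
       [ 0.91719711,  0.28606822, -0.27733452],
       [-0.00421112,  0.70298305,  0.71119413]])}
{'mtx': array([[397.56087532,   0.        , 315.15118321],
       [  0.        , 397.56087532, 231.00466635],
       [  0.        ,   0.        ,   1.        ]]), 'tool_from_camera': array([[ 2.12507200e-04,  9.60598076e-01,  2.77941167e-01,
         7.63762420e-02],
       [ 9.99999974e-01, -2.26855497e-04,  1.94636837e-05,
         6.01957298e-04],
       [ 8.17492585e-05,  2.77941155e-01, -9.60598099e-01,
        -9.25681990e-02],
       [ 0.00000000e+00,  0.00000000e+00,  0.00000000e+00,
         1.00000000e+00]])}
```

View pics/top0.png

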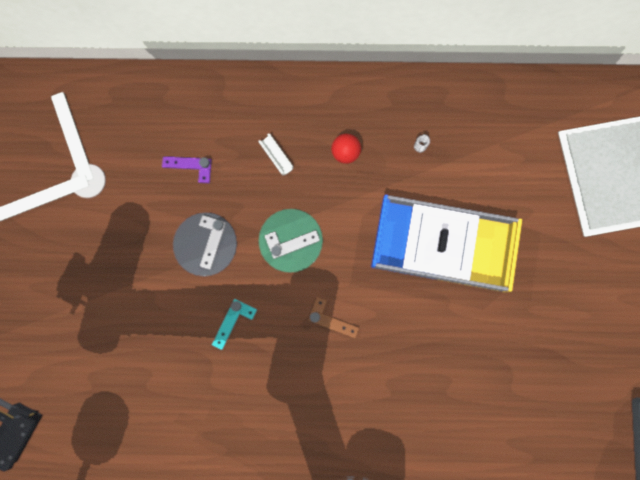

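View pics/scene0.png

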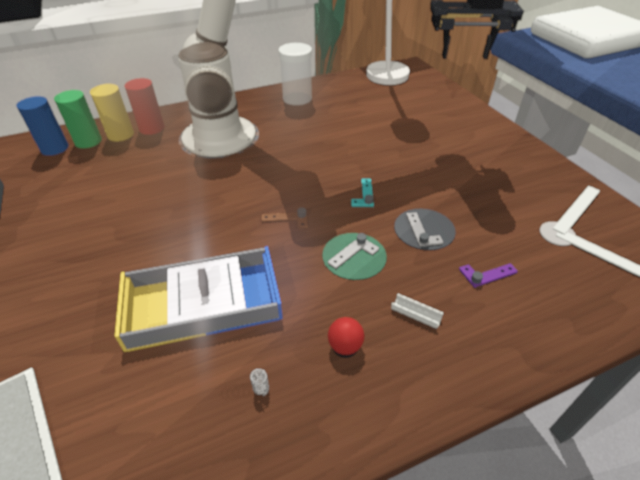

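```bash
cat > h.py <<'E'
import numpy as np, cv2
from station import *
def ray(name,px,z,pose=None):
    m=camera_model(name)
    u,v=px;K=m["mtx"]
    d=np.array([(u-K[0,2])/K[0,0],-(v-K[1,2])/K[1,1],-1.])
    if "xyz" in m: R,o=m["orientation"],m["xyz"]
    else:
        T=m["tool_from_camera"];s=pose or sense()
        R=s["ee_rot"]@T[:3,:3];o=s["ee_rot"]@T[:3,3]+s["tcp_pos"]
    d=R@d
    return o+d*(z-o[2])/d[2]
E
python3 - <<'E'
import cv2
i=cv2.imread('pics/top0.png')
a=cv2.resize(i[190:290,250:530],None,fx=2.85,fy=2.85,interpolation=cv2.INTER_CUBIC)
b=cv2.resize(i[200:280,250:330],None,fx=3.5,fy=3.5,interpolation=cv2.INTER_CUBIC)
b=cv2.copyMakeBorder(b,0,0,0,a.shape[1]-b.shape[1],cv2.BORDER_CONSTANT)
cv2.imwrite('pics/c1.png',cv2.vconcat([a,b]))
E
```

```text
(no output)
```

View pics/c1.png

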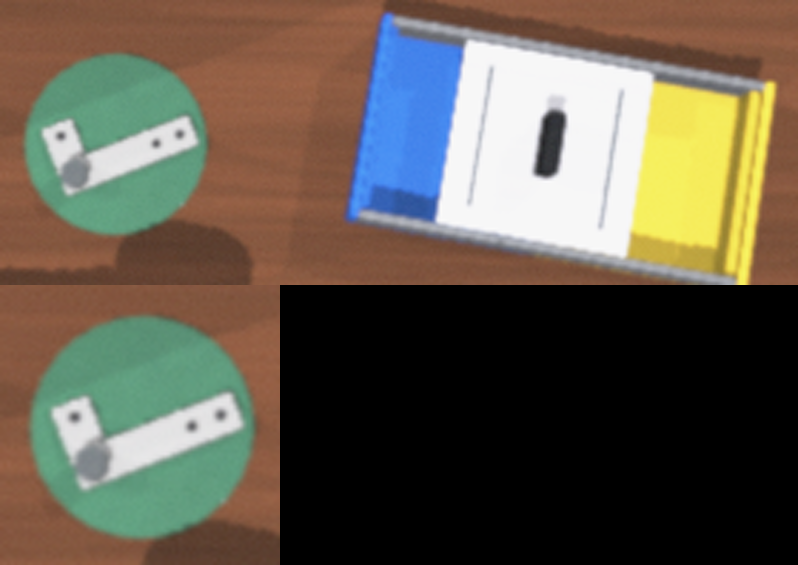

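```bash
python3 - <<'E'
from h import *
A=lambda p:(250+p[0]/2.85-.3,190+p[1]/2.85-.3)
B=lambda p:(250+p[0]/3.5-.3,200+(p[1]-285)/3.5-.3)
c=[ray("top",A(p),.046) for p in[(386,14),(349,220),(775,83),(745,285)]]
for x in c:print(x.round(4))
cen=sum(c)/4;print("cen",cen)
v=(c[0]+c[1]-c[2]-c[3])/2;print("yax",np.hypot(*v[:2]),np.degrees(np.arctan2(v[1],v[0])))
v=(c[0]+c[2]-c[1]-c[3])/2;print("xax",np.hypot(*v[:2]),np.degrees(np.arctan2(v[1],v[0])))
g=[ray("top",A(p),.071) for p in[(563,112),(545,178)]];print("grip",g,(g[0]+g[1])/2)
print("pad",ray("top",B((142,427)),.003))
l=[ray("top",B(p),.009) for p in[(232,392),(244,426),(82,490),(52,408)]]
for x in l:print(x.round(4))
cen=(l[0]+l[2])/2+(0);print(np.linalg.norm(l[1]-l[2]),np.linalg.norm(l[2]-l[3]))
v=l[1]-l[2];print("leaf x yaw",np.degrees(np.arctan2(v[1],v[0])))
s=sense();v=s["ee_rot"][:,1];print("jaw yaw",np.degrees(np.arctan2(v[1],v[0])))
u=(l[1]-l[2])/np.linalg.norm(l[1]-l[2]); w=np.array([-u[1],u[0],0])
print("arm mid",(l[1]+l[2])/2+w*.011,"centre",(l[1]+l[2])/2+w*.025)
E
```

```text
[ 0.6505 -0.0505  0.046 ]
[ 0.5079 -0.0262  0.046 ]
[ 0.6069 -0.3157  0.046 ]
[ 0.4692 -0.292   0.046 ]
cen [ 0.55862288 -0.17112224  0.046     ]
yax 0.2687029219707381 81.17626145994586
xax 0.1422092938522788 -9.731275768670804
grip [array([ 0.58080406, -0.16623364,  0.071     ]), array([ 0.5363876 , -0.15391527,  0.071     ])] [ 0.55859583 -0.16007446  0.071     ]
pad [0.56200792 0.13682563 0.003     ]
[0.5825 0.0849 0.009 ]
[0.5629 0.0776 0.009 ]
[0.5243 0.1699 0.009 ]
[0.5714 0.1887 0.009 ]
0.10000691773552554 0.05075097614099099
leaf x yaw -67.27861869759559
jaw yaw -115.78268802649109
arm mid [0.55374778 0.1279948  0.009     ] centre [0.5666613  0.13340231 0.009     ]
```

The green pad's leaf has its foot on the left when the long arm points away, so it is left-handed. It belongs in the blue bay, and the cover has to move toward -y. Box, grip and leaf sizes all check out: 269 x 142 mm, 46 mm and 100 x 50.7 mm.

```bash
python3 -m inch '[{"hand":1,"slide":[3,-6,0],"yaw":0.1},{"hand":1,"slide":[29.3,-68.3,0],"yaw":0.293},{"hand":1,"slide":[29.3,-68.3,0],"yaw":0.293},{"hand":1,"slide":[29.3,-68.3,0],"yaw":0.293},{"hand":1,"slide":[29.3,-68.3,0],"yaw":0.293},{"hand":1,"slide":[29.3,-68.3,0],"yaw":0.293},{"hand":1,"slide":[29.3,-68.3,0],"yaw":0.293},{"hand":1,"slide":[29.3,-68.3,0],"yaw":0.293},{"hand":1,"slide":[29.3,-68.3,0],"yaw":0.293},{"hand":1,"slide":[29.3,-68.3,0],"yaw":0.293}]'
python3 -c "
from station import *
print(sense()['tcp_pos'],sense()['ee_rot'])"
```

```text
time_s: 1.35
tcp_pos: [0.519, -0.0132, 0.2921]
ee_rot: [[0.988, -0.156, -0.0], [-0.156, -0.988, 0.0], [-0.0, -0.0, -1.0]]
wrist_force: [-0.2, 0.7, 0.6]
gripper_width: 0.016
[ 0.51897406 -0.01316189  0.2921173 ] [[ 9.87756214e-01 -1.56005294e-01 -9.61240409e-05]
 [-1.56005280e-01 -9.87756212e-01  1.34192964e-04]
 [-1.15881931e-04 -1.17554077e-04 -9.99999986e-01]]
```

```bash
python3 -m inch '[{"hand":1,"slide":[4.6,-10.7,0],"yaw":0},{"hand":1,"slide":[4.6,-10.7,-3],"yaw":0},{"hand":1,"slide":[4.6,-10.7,-6],"yaw":0},{"hand":1,"slide":[4.6,-10.7,-6],"yaw":0}]'
python3 -c "
from h import *
print(sense()['tcp_pos'])
cv2.imwrite('pics/w1.png',capture('wrist'))"
```

```text
time_s: 1.85
tcp_pos: [0.563, -0.1189, 0.2292]
ee_rot: [[0.987, -0.158, -0.007], [-0.158, -0.987, 0.0], [-0.007, 0.001, -1.0]]
wrist_force: [-0.5, 1.0, 0.3]
gripper_width: 0.004
[ 0.56301506 -0.1188915   0.22916674]
```

View pics/w1.png

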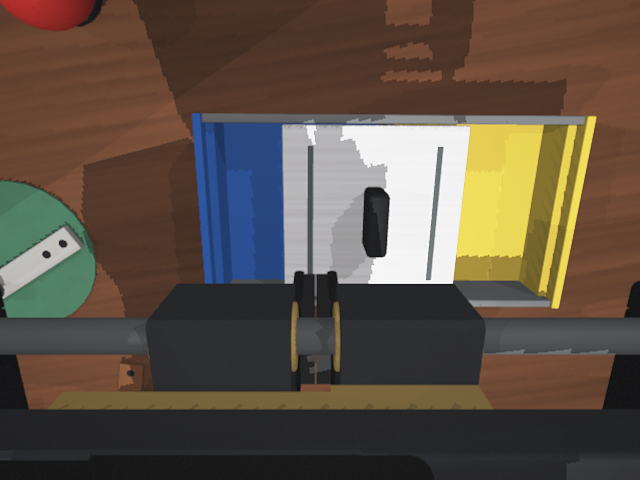

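```bash
python3 - <<'E'
from h import *
b=np.array([.5586,-.171,0]);yx=np.array([.156,.988,0]);xx=np.array([.988,-.156,0])
for n,p,z in[("grip t",(379,189),.071),("grip b",(376,256),.071),("blue top",(197,114),.046),("yel top",(594,117),.046),("yel bot",(556,307),.046),("cov L",(284,124),.041),("cov R",(470,126),.041)]:
    q=ray("wrist",p,z);print(n,q.round(4),"box x,y",((q-b)@xx).round(4),((q-b)@yx).round(4))
t=sense()["tcp_pos"];print("tcp",t,(t-b)@xx,(t-b)@yx)
E
```

```text
grip t [ 0.588  -0.1645  0.071 ] box x,y 0.028 0.011
grip b [ 0.5429 -0.1574  0.071 ] box x,y -0.0177 0.011
blue top [ 0.6525 -0.053   0.046 ] box x,y 0.0743 0.1313
yel top [ 0.609  -0.3159  0.046 ] box x,y 0.0724 -0.1353
yel bot [ 0.4701 -0.2924  0.046 ] box x,y -0.0685 -0.1337
cov L [ 0.637 -0.109  0.041] box x,y 0.0678 0.0735
cov R [ 0.6157 -0.2352  0.041 ] box x,y 0.0664 -0.0545
tcp [ 0.5642097  -0.1184057   0.23143415] -0.002662329216437948 0.052838283776957096
```

```bash
python3 -m inch '[{"hand":1,"slide":[0.5,-0.1,-4],"yaw":0},{"hand":1,"slide":[0.5,-0.1,-8],"yaw":0},{"hand":1,"slide":[0.5,-0.1,-10],"yaw":0},{"hand":1,"slide":[0.5,-0.1,-11],"yaw":0},{"hand":1,"slide":[0.34,-1.09,-11],"yaw":0},{"hand":1,"slide":[0.26,-1.6,-11],"yaw":0},{"hand":1,"slide":[0.2,-2.0,-11],"yaw":0},{"hand":1,"slide":[0.1,-2.6,-11],"yaw":0},{"hand":1,"slide":[0.03,-3.1,-11],"yaw":0},{"hand":1,"slide":[-0.05,-3.6,-11],"yaw":0}]'

```

```text
time_s: 3.15
tcp_pos: [0.5644, -0.1542, 0.1226]
ee_rot: [[0.988, -0.156, 0.001], [-0.156, -0.988, 0.0], [0.001, -0.0, -1.0]]
wrist_force: [-0.3, 2.7, 2.3]
gripper_width: 0.002
```

```bash
python3 -m inch '[{"hand":1,"slide":[-0.11,-0.7,0],"yaw":0},{"hand":1,"slide":[-0.22,-1.4,0],"yaw":0},{"hand":1,"slide":[-0.33,-2.1,0],"yaw":0},{"hand":1,"slide":[-0.44,-2.8,0],"yaw":0},{"hand":1,"slide":[-0.55,-3.5,0],"yaw":0},{"hand":1,"slide":[-0.66,-4.2,0],"yaw":0},{"hand":1,"slide":[-0.74,-4.7,0],"yaw":0},{"hand":1,"slide":[-0.81,-5.1,0],"yaw":0},{"hand":1,"slide":[-0.84,-5.3,0],"yaw":0}]'
python3 -c "
from h import *
cv2.imwrite('pics/t1.png',cv2.resize(capture('top')[180:310,350:540],None,fx=4,fy=4,interpolation=cv2.INTER_CUBIC))"
```

```text
time_s: 4.28
tcp_pos: [0.5557, -0.2074, 0.1222]
ee_rot: [[0.988, -0.156, -0.0], [-0.156, -0.988, -0.0], [-0.0, 0.0, -1.0]]
wrist_force: [0.4, 2.3, 2.0]
gripper_width: 0.004
```

View pics/t1.png

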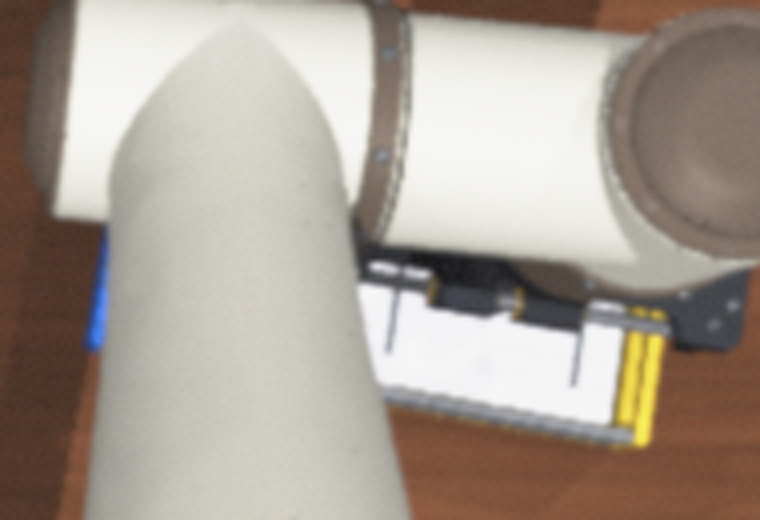

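The cover is nearly at the yellow stop, so I'll creep the rest of the way and watch the force.

```bash
python3 -m inch '[{"hand":1,"slide":[-0.03,-0.2,0],"yaw":0},{"hand":1,"slide":[-0.06,-0.4,0],"yaw":0},{"hand":1,"slide":[-0.08,-0.5,0],"yaw":0},{"hand":1,"slide":[-0.08,-0.5,0],"yaw":0}]'
python3 -m inch '[{"hand":1,"slide":[-0.03,-0.2,0],"yaw":0},{"hand":1,"slide":[-0.03,-0.2,0],"yaw":0}]'
```

```text
time_s: 4.82
tcp_pos: [0.5548, -0.2123, 0.1221]
ee_rot: [[0.988, -0.156, -0.0], [-0.156, -0.988, -0.0], [-0.0, 0.0, -1.0]]
wrist_force: [0.1, 2.1, 1.3]
gripper_width: 0.0
time_s: 5.08
tcp_pos: [0.5545, -0.2143, 0.1222]
ee_rot: [[0.988, -0.156, -0.0], [-0.156, -0.988, -0.0], [-0.0, 0.0, -1.0]]
wrist_force: [0.2, 3.0, 0.9]
gripper_width: 0.003
```

```bash
for i in 1 2 3 ; do python3 -m inch '[{"hand":1,"slide":[-0.03,-0.2,0],"yaw":0},{"hand":1,"slide":[-0.03,-0.2,0],"yaw":0}]' | grep -E "tcp|force" ; done
```

```text
tcp_pos: [0.5542, -0.2164, 0.1222]
wrist_force: [-0.6, 1.7, 0.3]
tcp_pos: [0.5539, -0.2179, 0.1222]
wrist_force: [-0.2, 4.9, 1.4]
tcp_pos: [0.5539, -0.2181, 0.1222]
wrist_force: [0.7, 12.1, 3.2]
```

```bash
python3 -m inch '[{"hand":1,"slide":[0.3,2,0],"yaw":0},{"hand":1,"slide":[0.5,3,5],"yaw":0},{"hand":0.4,"slide":[0.4,6,10],"yaw":0},{"hand":0.4,"slide":[0,12,10],"yaw":-0.18},{"hand":0.4,"slide":[0,18,10],"yaw":-0.36},{"hand":0.4,"slide":[0,24,10],"yaw":-0.54},{"hand":0.4,"slide":[0,30,10],"yaw":-0.72},{"hand":0.4,"slide":[0,34.7,10],"yaw":-0.9},{"hand":0.4,"slide":[0,34.7,10],"yaw":-1.018},{"hand":0.4,"slide":[0,34.7,10],"yaw":-1.018}]'
python3 -c "
from h import *
print(sense()['tcp_pos'],sense()['ee_rot'][:,1])
cv2.imwrite('pics/w2.png',capture('wrist'));cv2.imwrite('pics/t2.png',capture('top'))"
```

```text
time_s: 7.08
tcp_pos: [0.5535, 0.1276, 0.222]
ee_rot: [[0.389, -0.921, -0.0], [-0.921, -0.389, -0.001], [0.001, 0.0, -1.0]]
wrist_force: [-0.3, -0.5, 0.3]
gripper_width: 0.596
[0.55350028 0.12756513 0.22202233] [-9.21232950e-01 -3.89011065e-01  4.93384938e-04]
```

View pics/w2.png

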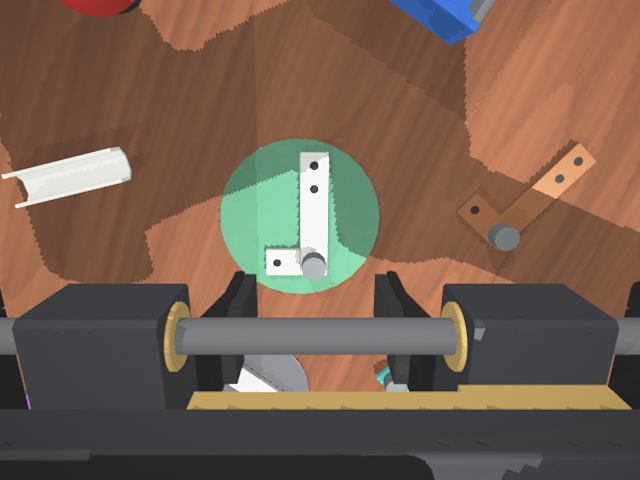

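View pics/t2.png

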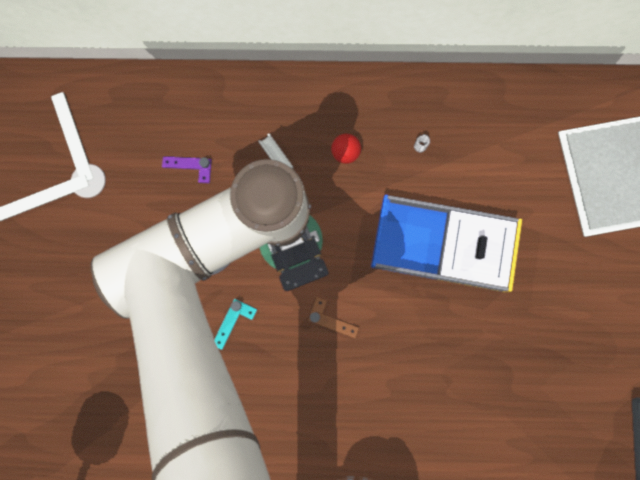

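```bash
python3 - <<'E'
from h import *
R=sense()["ee_rot"];t=sense()["tcp_pos"]
for p in[(301,153),(329,153),(300,248),(327.5,248),(265,276),(327,277)]:
    q=ray("wrist",p,.009);print(p,q.round(4),"tool",(R.T@(q-t))[:2].round(4))
E
```

```text
(301, 153) [0.5825 0.0844 0.009 ] tool [ 0.0498 -0.0104]
(329, 153) [0.5629 0.0762 0.009 ] tool [0.0498 0.0109]
(300, 248) [0.5545 0.1549 0.009 ] tool [-0.026  -0.0119]
(327.5, 248) [0.5339 0.1463 0.009 ] tool [-0.026   0.0104]
(265, 276) [0.5719 0.1887 0.009 ] tool [-0.0504 -0.0411]
(327, 277) [0.5243 0.1697 0.009 ] tool [-0.0513  0.0102]
```

The grasp point is aligned to within 1 mm and the foot is on the left, so this is the left leaf. I'll descend and pinch.

```bash
python3 -m inch '[{"hand":0.4,"slide":[0,0,-5],"yaw":0},{"hand":0.4,"slide":[0,0,-9],"yaw":0},{"hand":0.4,"slide":[0,0,-12],"yaw":0},{"hand":0.4,"slide":[0,0,-13.5],"yaw":0},{"hand":0.4,"slide":[0,0,-14.2],"yaw":0},{"hand":0.4,"slide":[0,0,-14.7],"yaw":0},{"hand":0.4,"slide":[0,0,-14.7],"yaw":0}]'
python3 -m inch '[{"hand":1,"slide":[0,0,0],"yaw":0},{"hand":1,"slide":[0,0,0],"yaw":0},{"hand":1,"slide":[0,0,0],"yaw":0},{"hand":1,"slide":[0,0,0],"yaw":0},{"hand":1,"slide":[0,0,0],"yaw":0},{"hand":1,"slide":[0,0,0],"yaw":0}]'
```

```text
time_s: 8.05
tcp_pos: [0.5541, 0.1269, 0.0758]
ee_rot: [[0.386, -0.923, 0.001], [-0.923, -0.386, 0.0], [-0.0, -0.001, -1.0]]
wrist_force: [-0.5, -0.2, 0.6]
gripper_width: 0.597
time_s: 8.8
tcp_pos: [0.554, 0.1269, 0.0754]
ee_rot: [[0.386, -0.923, 0.001], [-0.923, -0.386, 0.0], [0.0, -0.001, -1.0]]
wrist_force: [0.0, 1.0, 1.4]
gripper_width: 0.24
```

```bash
python3 -m inch '[{"hand":1,"slide":[0,0,1],"yaw":0},{"hand":1,"slide":[0,0,4],"yaw":0},{"hand":1,"slide":[0,0,8],"yaw":0},{"hand":1,"slide":[0.2,-4,11],"yaw":-0.1},{"hand":1,"slide":[0.4,-9,12],"yaw":-0.25},{"hand":1,"slide":[0.7,-14,12],"yaw":-0.4},{"hand":1,"slide":[0.9,-19,12],"yaw":-0.5},{"hand":1,"slide":[1.0,-22.5,12],"yaw":-0.553},{"hand":1,"slide":[1.0,-23.6,12],"yaw":-0.553},{"hand":1,"slide":[1.0,-23.6,12],"yaw":-0.553}]'
python3 -c "
from h import *
cv2.imwrite('pics/w3.png',capture('wrist'))"
```

```text
time_s: 10.05
tcp_pos: [0.5634, -0.1095, 0.1952]
ee_rot: [[-0.157, -0.988, -0.001], [-0.988, 0.157, 0.0], [-0.0, 0.001, -1.0]]
wrist_force: [0.5, 0.2, -1.0]
gripper_width: 0.241
```

View pics/w3.png

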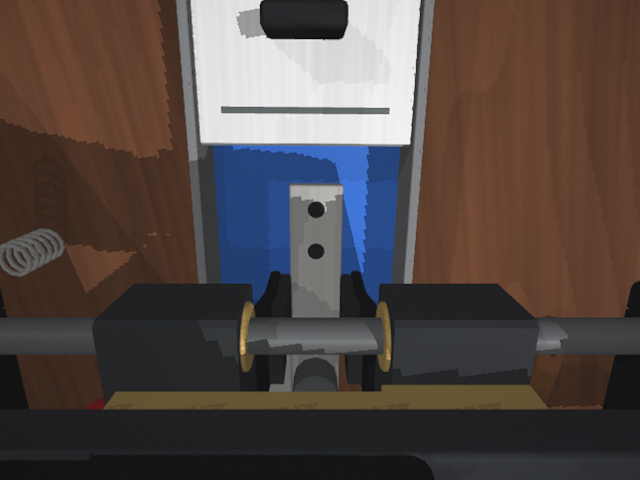

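```bash
python3 - <<'E'
from h import *
R=sense()["ee_rot"];t=sense()["tcp_pos"];print(t)
for n,p,z in[("coverL",(202,143),.041),("coverR",(411,145),.041),("wallL out",(197,283),.044),("wallR out",(413,283),.044),("floorL",(217,250),.005),("arm end L",(290,186),t[2]-.0664),("arm end R",(343,186),t[2]-.0664)]:
    q=ray("wrist",p,z);print(n,q.round(4),"tool",(R.T@(q-t))[:2].round(4))
E
```

```text
[ 0.56351716 -0.10876258  0.19520203]
coverL [ 0.6218 -0.1797  0.041 ] tool [ 0.061  -0.0687]
coverR [ 0.4966 -0.1587  0.041 ] tool [0.0598 0.0583]
wallL out [ 0.6454 -0.0917  0.044 ] tool [-0.0296 -0.0783]
wallR out [ 0.504  -0.0693  0.044 ] tool [-0.0297  0.0649]
floorL [ 0.6392 -0.1007  0.005 ] tool [-0.0198 -0.0736]
arm end L [ 0.566  -0.1593  0.1288] tool [ 0.0496 -0.0103]
arm end R [ 0.5449 -0.156   0.1288] tool [0.0496 0.011 ]
```

```bash
python3 -m inch '[{"hand":1,"slide":[0,0,-4],"yaw":0},{"hand":1,"slide":[0,0,-7],"yaw":0},{"hand":1,"slide":[0,0,-9],"yaw":0},{"hand":1,"slide":[0,0,-10.3],"yaw":0},{"hand":1,"slide":[0,0,-11],"yaw":0},{"hand":1,"slide":[0,0,-11.4],"yaw":0},{"hand":1,"slide":[0,0,-11.4],"yaw":0}]'
```

```text
time_s: 10.98
tcp_pos: [0.564, -0.1091, 0.0816]
ee_rot: [[-0.156, -0.988, 0.001], [-0.988, 0.156, -0.0], [-0.0, -0.001, -1.0]]
wrist_force: [1.2, 0.2, -2.2]
gripper_width: 0.245
```

```bash
for i in 1 2 3; do python3 -m inch '[{"hand":1,"slide":[0,0,-0.1],"yaw":0},{"hand":1,"slide":[0,0,-0.1],"yaw":0}]' | grep -E "tcp|force" ; done
```

```text
tcp_pos: [0.5639, -0.1093, 0.0806]
wrist_force: [0.2, -0.2, -1.7]
tcp_pos: [0.5637, -0.1092, 0.0792]
wrist_force: [0.6, 0.3, -2.4]
tcp_pos: [0.5637, -0.1092, 0.0781]
wrist_force: [0.1, 0.3, -1.2]
```

```bash
for i in 1 2; do python3 -m inch '[{"hand":1,"slide":[0,0,-0.06],"yaw":0},{"hand":1,"slide":[0,0,-0.06],"yaw":0}]' | grep -E "tcp|force" ; done
```

```text
tcp_pos: [0.5638, -0.1092, 0.0777]
wrist_force: [-0.4, -1.0, -1.4]
tcp_pos: [0.5638, -0.1092, 0.0774]
wrist_force: [-0.2, -0.5, 1.7]
```

```bash
python3 -m inch '[{"hand":1,"slide":[0,0,-0.04],"yaw":0},{"hand":1,"slide":[0,0,-0.04],"yaw":0}]' | grep -E "tcp|force"
python3 -m inch '[{"hand":0.6,"slide":[0,0,0],"yaw":0},{"hand":0.6,"slide":[0,0,0],"yaw":0},{"hand":0.45,"slide":[0,0,0],"yaw":0},{"hand":0.45,"slide":[0,0,0],"yaw":0},{"hand":0.45,"slide":[0,0,1],"yaw":0},{"hand":0.45,"slide":[0,0,4],"yaw":0},{"hand":0.45,"slide":[0,0,9],"yaw":0},{"hand":0.45,"slide":[0,0,15],"yaw":0},{"hand":0.45,"slide":[0,6,18],"yaw":0},{"hand":0.45,"slide":[0,12,18],"yaw":0}]'
python3 -m inch '[{"hand":0.45,"slide":[0,6,0],"yaw":0},{"hand":0.45,"slide":[0,12,0],"yaw":0},{"hand":0.45,"slide":[0,18,0],"yaw":0},{"hand":0.45,"slide":[0,22,0],"yaw":0},{"hand":0.45,"slide":[0,22,0],"yaw":0},{"hand":0.45,"slide":[0,22,0],"yaw":0}]'
python3 -c "
from h import *
i=capture('top');cv2.imwrite('pics/t3.png',cv2.resize(i[100:320,140:540],None,fx=2,fy=2,interpolation=cv2.INTER_CUBIC))
cv2.imwrite('pics/s3.png',cv2.resize(capture('scene')[170:420,100:500],None,fx=2,fy=2,interpolation=cv2.INTER_CUBIC))"
```

```text
tcp_pos: [0.5638, -0.1092, 0.0774]
wrist_force: [-2.7, 0.6, 5.6]
time_s: 13.72
tcp_pos: [0.5648, 0.0099, 0.2608]
ee_rot: [[-0.158, -0.987, 0.008], [-0.987, 0.159, 0.002], [-0.003, -0.008, -1.0]]
wrist_force: [1.1, -0.1, -0.2]
gripper_width: 0.551
time_s: 14.48
tcp_pos: [0.5635, 0.2288, 0.2569]
ee_rot: [[-0.156, -0.988, -0.0], [-0.988, 0.156, -0.0], [0.0, 0.0, -1.0]]
wrist_force: [0.6, -0.1, -0.2]
gripper_width: 0.549
```

View pics/t3.png

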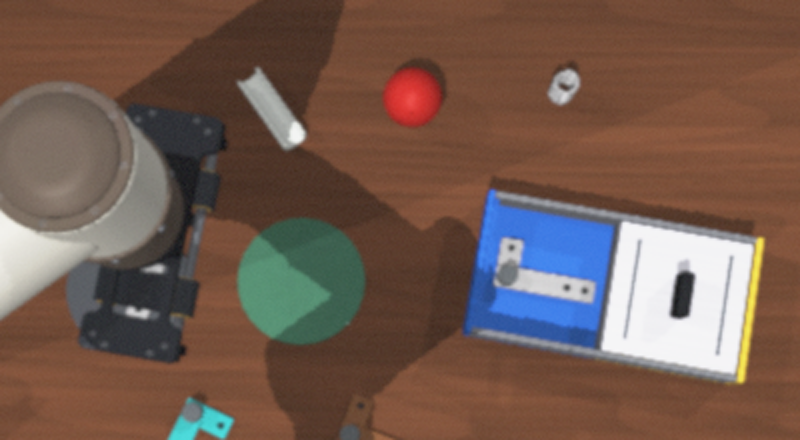

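View pics/s3.png

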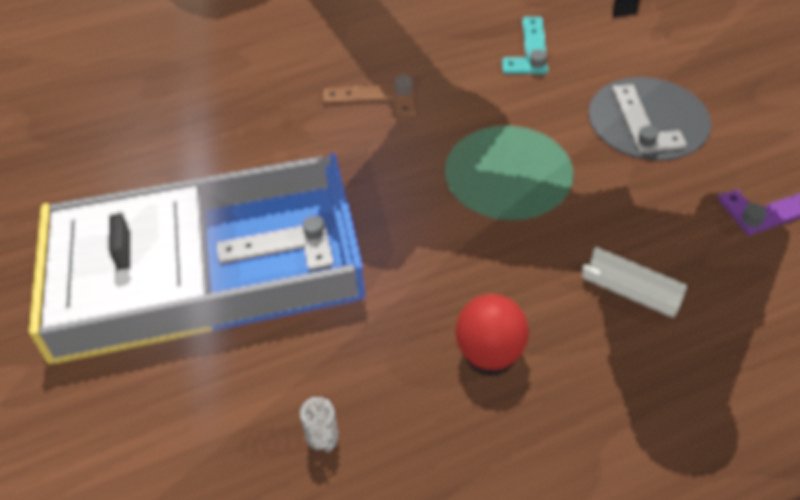

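```bash
python3 -c "
from station import *
print(finish_job())"
```

```text
the job is handed in; nothing more can be done
None
```

The left-hand leaf from the green pad now lies flat, barrel up, in the blue bay, and the cover is at its stop over the yellow bay. I handed the job in at about 14.6 s of the 53 s allowed.

- **Cover:** I pushed it by its grip with the fingers shut. At the end the grip stopped moving while the force rose from about 2 to 12 N, so I took that as the end stop.
- **Leaf:** I gripped it across the long arm, which closed to about 21 mm on a 22 mm arm. I lowered it into the bay in 1 mm and then finer steps. I opened the gripper only once contact showed, at about 5.6 N and 77.4 mm TCP height, which is where I expected the floor.
- **Last pictures:** The top and scene views show the leaf clear of all the bay walls and the cover against the yellow end wall. The mirror-image leaf is still on its grey pad. The ball, gutter, spring and coloured look-alikes appear undisturbed, and the gripper is clear of everything.

No check failed. The top and wrist cameras disagreed on the box position by about 2 mm, well inside the margins.

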